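Square up a fish pack for labelling

ROBOT

A 6-joint arm with a two-finger parallel gripper is mounted at the origin on the work surface. World frame = base frame: x ahead of the robot, y to its left, z up, the work surface at z = 0. Lengths are in m, angles in rad, forces in N, time in s.
With the tool pointing down it reaches from about 0.375 to 0.975 m from the base axis. Payload 3.8 kg.
Tool frame: the origin (TCP) lies between the finger pads; the fingertips stand 11 mm ahead of it and the grasp point (between the pads) lies 8 mm behind it; z points along the fingers, y is the direction in which the jaws open and shut (so a half turn about z gives the same grasp; the last joint's range is limited). The gripper opens to 85 mm and grips with 20 to 120 N. Pads are 22 mm wide; open, the fingers measure 114 mm over their backs; the gripper's body (76 mm by 85 mm) begins 54 mm behind the grasp point. The pads swing forward as they close: fully open they stand 13 mm farther back than shut.
Start: joints at [1.246, 0.264, 1.604, -0, 1.274, -0.037], TCP at [0.192, 0.647, 0.242] pointing down, gripper open.
Joint ranges: [-2.63, 2.63], [-0.94, 2.18], [0.31, 2.57], [-1.31, 4.45], [0, 2.66], [-2.55, 2.55]. Speed limits (rad/s): [2.57, 2.57, 3.14, 3.14, 3.14, 3.14].

INTERFACE

Orientations are given as a unit quaternion [x, y, z, w].
In Python, from workcell import get_obs, capture, close_job gives the robot as it stands.
- The arm moves only by the tool arm_command, never from a script. Its arguments are lists of equal length, an entry for each row: "claw": the opening, from 0 (shut) to 1 (fully open); "delta_pos": the shift along the tool's x, y, z in m, a list of three; "yaw": the turn about the tool's z in degrees. A call has 1 to 5 rows; each row is the pose to reach, as a shift and turn from the pose measured when the call began, along the tool's axes at that moment; what a row does not reach only later rows make up. A row lasts 1/8 s, in which the tool goes at most 62.5 mm and 10.7 degrees, less where a joint would pass 70% of its speed; a pose out of reach is approached as far as the arm can. A call with a gripper value outside its range is refused whole. The fingers move at their own pace and stop on an object; "newtons" is the grip in N (left out, the last holds). Time passes only in rows, so rows that repeat a pose let the fingers close. It gives the time, the measured TCP pose, the force and the opening at its end, in the units of the state.
- get_obs(): the state, without advancing time (a new reading comes with each control period).
- capture(name): name is "side" or "top"; returns a dict with "img" (480x640x3 uint8, red, green, blue), "fx", "fy", "cx", "cy" (pixels), "R" (3x3) and "t" (3): a world point X has camera coordinates R X + t. Camera axes: x right, y down, z forward; pixel columns grow to the right and rows downward; lengths in m; the calibration is good to about 2 mm. A picture is of the moment at which its call begins. There is no depth.
- close_job(): hands the job in, once; it reports no verdict.
The state is a dict: "time_s": time; "qpos": joint angles; "dq": joint speeds; "joint_efforts": joint torques, N m; "position": TCP position; "eef_rot": TCP orientation; "contact_force": force on the tool from outside, world axes, zero at the start; "moment": the same for the moment, N m; "grip_width": opening from 0.0 (shut) to 1.0 (fully open).
Only numpy, scipy, OpenCV 4.12 (cv2) and the standard library are available. Lean on these libraries where they do the work, as an engineer would, in place of code of your own. Each camera call takes 0.05 s, during which the arm holds its last target. There are 200 camera calls.

TASK

Square the green fish pack up for labelling: push it along the bench until one long side lies flush against the metal fence and one short end is up against the blue stop. Only push it with the fingers - do not lift or tip it - and leave the white bottle, the stack of black trays and the orange-lidded pot where they stand; finish with the hand clear of everything.

Things in the scene. Friction and masses are not known exactly. Their poses are not given: they have to be found in the camera images.
- pack: loose green food tray with a clear lid and orange-pink fish slices, 0.2 to 0.45 kg. Its widest part is a straight rim 110 mm (its x) by 150 mm (its y), 24 to 32 mm above the bench; below the rim the wall is set back 4 mm; the lid (96 x 136 mm) makes it 46 mm high. Origin: centre of its underside; z up. It slides on the bench under about 1 to 3 N
- fence: fixed straight aluminium fence standing on the bench on the side far from the robot, 440 mm long (along its y), upright wall 34 mm high and 8 mm thick, with a flat foot (30 mm, 4 mm thick) behind it. Origin: at bench level, half-way along, on the face that looks towards the robot and the pack; its x points away from the pack, square to that face. The flush pack's centre lies at x = -0.055 in this frame
- blue_stop: fixed blue plastic block, 70 mm along its x (square to the fence), 24 mm along its y (along the fence), 30 mm high, standing in front of the fence face near one of its ends: at y = +0.19 or -0.19 in the fence's frame (left or right varies). Same heading as the fence. Origin: centre of its underside
- white_stop: fixed white plastic block of the same size as the blue stop, at the opposite end of the fence; not the one to use. Origin: centre of its underside
- bottle: loose white bottle with blue cap, 60 mm across, 140 mm high, beside the work; leave alone. Origin: centre of its underside
- black_trays: loose stack of black trays, 100 x 130 mm, 55 mm high, beside the work; leave alone. Origin: centre of its underside
- pot: loose small white pot with orange lid, 58 mm across, 45 mm high, behind the fence; leave alone. Origin: centre of its underside

How it is judged:
At the end, for the whole second after the job is handed in: the pack lies flat and at rest on the bench, between the stops, its long side within 4 mm of the fence and parallel to it within 2 degrees, its end within 4 mm of the blue stop; bottle, trays and pot upright within 20 mm of where they stood (x of pack in the frame of fence between -0.059 and -0.051 m and y of pack in the frame of blue_stop between -0.091 and 0.091 m and y of pack in the frame of fence between -0.12 and 0.12 m and angle between the y axis of pack and the y axis of fence, either way round below 0.035 rad and height (world z) of pack below 0.004 m and angle between pack's own z axis and vertical below 0.05 rad and linear speed of pack below 0.01 m/s and distance of each of bottle, black_trays, pot from where it was at the start of the episode below 0.02 m and angle between each of bottle, black_trays, pot's own z axis and vertical below 0.1 rad); the robot touches nothing.
It fails at once if the pack is lifted off the bench (height (world z) of pack above 0.012 m).
It fails at once if the pack is tipped (angle between pack's own z axis and vertical above 0.2 rad).
It fails at once if the bottle, the black trays or the pot is moved or tipped (distance of any of bottle, black_trays, pot from where it was at the start of the episode above 0.02 m or angle between any of bottle, black_trays, pot's own z axis and vertical above 0.3 rad).
It also fails if it takes over 64 s, if anything falls off the work surface, if the arm or the gripper's body presses on something with over 40 N, if the wrist force passes 120 N, or if a joint passes its speed limit or range.

## Working session

There is one attempt and no reset: what is moved stays moved. The work goes in short steps, Python scripts to look and compute and a tool call to move; the robot and the scene stay as the last step left them, time stands still between calls to the robot, and variables do not carry over. Pictures are saved under pics/ and viewed, about 8 in all and at most 12, crops included, and the job is handed in when it is done.

Besides the shell and the picture viewer there is one more tool, called after "Request:" by a JSON object that holds its "op" and its "data". arm_command: Moves the arm, as the interface text tells. Its arguments: {"type":"object","properties":{"claw":{"type":"array","items":{"type":"number"}},"delta_pos":{"type":"array","items":{"type":"array","items":{"type":"number"}}},"yaw":{"type":"array","items":{"type":"number"}},"newtons":{"type":"number"}},"required":["claw","delta_pos","yaw"]}

```bash
mkdir -p pics; cat > h.py <<'E'
import numpy as np, cv2
from workcell import get_obs, capture, close_job
def cam(n,name=None):
    c=capture(n); c={k:(np.array(v) if k in('R','t','img') else v) for k,v in c.items()}
    if name: cv2.imwrite(f'pics/{name}.png',c['img'][:,:,::-1])
    return c
def ray(c,uv,z):
    uv=np.atleast_2d(np.array(uv,float)); d=np.c_[(uv[:,0]-c['cx'])/c['fx'],(uv[:,1]-c['cy'])/c['fy'],np.ones(len(uv))]@c['R']
    o=-c['R'].T@c['t']; s=(z-o[2])/d[:,2]; return o+d*s[:,None]
def proj(c,X):
    p=np.atleast_2d(X)@c['R'].T+c['t']; return np.c_[p[:,0]/p[:,2]*c['fx']+c['cx'],p[:,1]/p[:,2]*c['fy']+c['cy']]
E
python3 - <<'E'
from h import *
for n in('top','side'):
    c=cam(n,n+'0'); print(n,-c['R'].T@c['t'],c['fx'],c['R'].round(2).tolist())
print(get_obs())
E
```

```text
top [0.53333581 0.02246584 1.35227841] 544.0027247828885 [[0.02, -1.0, 0.02], [-1.0, -0.02, -0.09], [0.09, -0.02, -1.0]]
side [0.43667071 0.55192662 0.5999386 ] 437.5764542976161 [[-0.95, -0.31, -0.01], [-0.21, 0.67, -0.71], [0.23, -0.67, -0.7]]
{'time_s': 0.1, 'qpos': array([ 1.24608243e+00,  2.64663633e-01,  1.60527460e+00, -3.22646616e-05,
        1.27372764e+00, -3.68483722e-02]), 'dq': array([ 0.00013578, -0.00079457,  0.0003691 , -0.00314375, -0.00069589,
        0.00090444]), 'joint_efforts': array([ 3.54844815e-04, -5.16708934e+01, -3.68589377e+01,  1.22036610e-05,
        6.27792368e-03,  1.36569011e-05]), 'position': array([0.19140275, 0.64660096, 0.24107601]), 'eef_rot': array([ 1.43431544e-01,  9.89659698e-01, -1.02248586e-03, -1.71210259e-04]), 'contact_force': array([0.18138908, 1.22519034, 0.18410715]), 'moment': array([ 0.00819072,  0.03821349, -0.02036631]), 'grip_width': 0.9990065262659366}
```

View pics/top0.png

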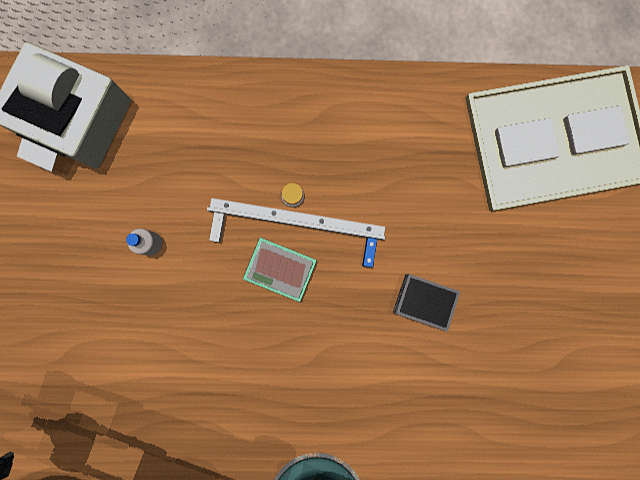

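View pics/side0.png

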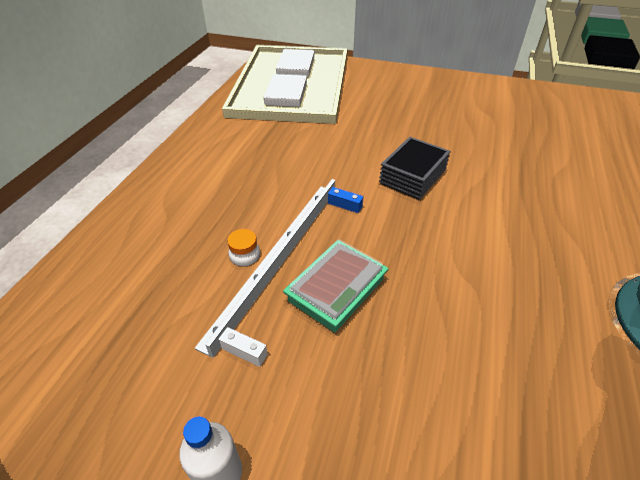

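The top view shows the fence from about (210,205) to (384,235), the blue stop at (370,252), the white stop at (217,228) and the pack at (280,270). The trays are at (428,302), the bottle at (142,240) and the pot at (292,194). The side view agrees, with the blue stop at the far (-y) end.

```bash
cat >> h.py <<'E'
def blob(c,kind,roi):
    hsv=cv2.cvtColor(c['img'],cv2.COLOR_RGB2HSV)
    lo,hi={'green':((65,70,60),(95,255,255)),'blue':((100,140,60),(125,255,255)),'white':((0,0,140),(180,45,255)),'black':((0,0,0),(180,90,75))}[kind]
    m=cv2.inRange(hsv,lo,hi); z=np.zeros_like(m); x0,y0,x1,y1=roi; z[y0:y1,x0:x1]=m[y0:y1,x0:x1]
    n,l,s,_=cv2.connectedComponentsWithStats(z); k=1+np.argmax(s[1:,4]); return (l==k).astype(np.uint8)
def rect(c,m,z):
    ct=max(cv2.findContours(m,cv2.RETR_EXTERNAL,cv2.CHAIN_APPROX_NONE)[0],key=len)[:,0]
    P=ray(c,ct,z)[:,:2]; r=cv2.minAreaRect((P*1000).astype(np.float32)); b=cv2.boxPoints(r)
    e=b[1]-b[0]; f=b[2]-b[1]; L=e if np.hypot(*e)>np.hypot(*f) else f
    return np.array(r[0])/1000,np.array(r[1]),np.degrees(np.arctan2(L[1],L[0]))%180,b
E
python3 - <<'E'
from h import *
T=cam('top');S=cam('side')
for c,n,R in((T,'top',dict(green=(200,220,345,330),blue=(345,230,390,280),white=(195,190,400,250),black=(390,265,470,340))),(S,'side',dict(green=(270,225,400,340),blue=(320,180,370,215),white=(190,175,345,360),black=(375,130,455,200)))):
    for k,z in(('green',.032),('green',.024),('blue',.03),('white',.034),('black',.055)):
        m=blob(c,k,R[k]); r=rect(c,m,z); print(n,k,z,m.sum(),r[0].round(4),r[1].round(1),round(r[2],2),(r[3]).round(0).tolist())
v=np.hstack([cv2.resize(T['img'][185:345,195:475],None,fx=2.8,fy=2.8,interpolation=cv2.INTER_CUBIC)])
cv2.imwrite('pics/crop1.png',v[:,:,::-1])
E
```

```text
top green 0.032 527 [0.5549 0.0998] [148.4 108.7] 69.13 [[478.0, 50.0], [579.0, 11.0], [632.0, 150.0], [531.0, 189.0]]
top green 0.024 527 [0.555  0.1003] [149.3 109.4] 69.13 [[477.0, 50.0], [579.0, 11.0], [633.0, 151.0], [531.0, 190.0]]
top blue 0.03 241 [ 0.6006 -0.1186] [23.5 70.3] 171.66 [[564.0, -125.0], [634.0, -135.0], [637.0, -112.0], [568.0, -102.0]]
top white 0.034 2452 [0.6442 0.0666] [437.1 102.9] 81.65 [[562.0, -142.0], [663.0, -157.0], [727.0, 275.0], [625.0, 290.0]]
top black 0.055 1749 [ 0.4819 -0.2555] [116.6  85.3] 71.98 [[423.0, -298.0], [504.0, -324.0], [541.0, -213.0], [459.0, -187.0]]
side green 0.032 1456 [0.553  0.1068] [158.4 113.8] 69.24 [[472.0, 53.0], [578.0, 13.0], [634.0, 161.0], [528.0, 201.0]]
side green 0.024 1456 [0.5546 0.1006] [160.6 115.4] 69.24 [[472.0, 46.0], [580.0, 5.0], [637.0, 155.0], [529.0, 196.0]]
side blue 0.03 539 [ 0.5971 -0.1033] [50.  78.2] 171.92 [[555.0, -123.0], [632.0, -133.0], [639.0, -84.0], [562.0, -73.0]]
side white 0.034 1905 [0.6731 0.0691] [449.5  24. ] 82.47 [[632.0, -152.0], [656.0, -155.0], [714.0, 290.0], [691.0, 293.0]]
side black 0.055 1287 [ 0.4817 -0.2551] [117.   86.8] 71.32 [[422.0, -297.0], [504.0, -324.0], [541.0, -214.0], [459.0, -186.0]]
```

View pics/crop1.png

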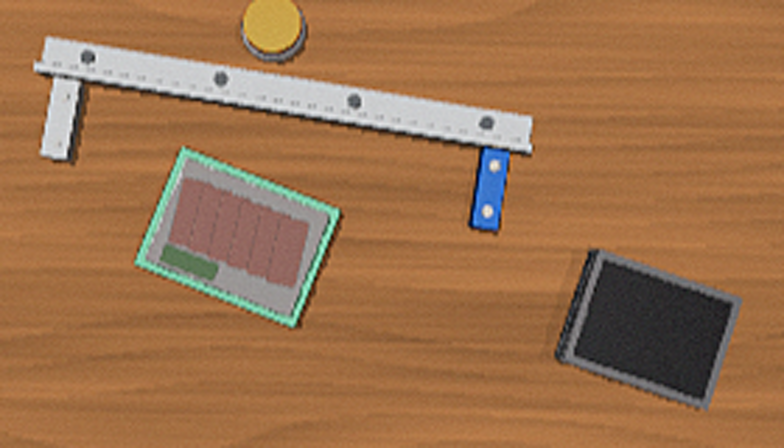

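The crop agrees with the masks: the pack is loose, about 12° off the fence heading, with free space on its near side. I'll refine the fence line and write a helper that gives fence-frame targets in tool axes.

```bash
cat >> h.py <<'E'
from scipy.spatial.transform import Rotation as Ro
A=np.radians(81.65); u=np.array([np.cos(A),np.sin(A)]); n=np.array([np.sin(A),-np.cos(A)]); O=np.array([.6628,.0643])
def F(p): d=np.atleast_2d(p)[:,:2]-O; return np.c_[d@n,d@u]
def go(fx,fy,z,ydir):  # target in fence frame; ydir: heading of tool y relative to fence y, deg
    o=get_obs(); R=Ro.from_quat(o['eef_rot']).as_matrix(); p=o['position']
    w=np.r_[O+fx*n+fy*u,z]-p; h=np.degrees(np.arctan2(R[1,1],R[0,1]))
    dy=((np.degrees(A)+ydir-h)+90)%180-90
    print('t',o['time_s'],'F',F(p)[0].round(4),'z',p[2].round(4),'rel',round(h-np.degrees(A),2),'f',o['contact_force'].round(1)); print('delta',(R.T@w).round(4),'yaw',round(-dy,2))
def pack(name=None):
    T=cam('top',name); m=blob(T,'green',(200,200,400,330)); r=rect(T,m,.03)
    print('pack F',F(r[0])[0].round(4),r[1].round(1),'rel',round(r[2]-np.degrees(A),2)); return T
E
python3 - <<'E'
from h import *
T=pack()
m=blob(T,'white',(195,190,400,250)); g=cv2.cvtColor(T['img'],cv2.COLOR_RGB2GRAY)
pts=[(x,np.where(m[:,x])[0].max()+.5) for x in range(230,360)]
P=ray(T,pts,.034)[:,:2]; l=cv2.fitLine(P.astype(np.float32),cv2.DIST_HUBER,0,.01,.01).ravel(); print('top edge',np.degrees(np.arctan2(l[1],l[0]))%180,F(P)[[5,60,125]].round(4).tolist(),F(l[2:]).round(4))
P=ray(T,pts,0.)[:,:2]; print('if bottom',F(P).mean(0).round(4))
print(T['img'][205:225,295].tolist())
go(-.218,.02,.241,0)
E
```

```text
pack F [-0.1119  0.0196] [148.6 108.9] rel -12.52
top edge 81.59308 [[0.0015, 0.1481], [0.0016, 0.0127], [0.0007, -0.1478]] [[0.0016 0.0015]]
if bottom [0.0048 0.0031]
[[125, 118, 117], [79, 75, 75], [79, 52, 35], [161, 108, 61], [189, 125, 75], [170, 109, 61], [173, 118, 73], [193, 180, 173], [209, 215, 218], [201, 203, 205], [203, 205, 205], [207, 208, 208], [204, 204, 206], [201, 203, 204], [207, 208, 209], [171, 170, 170], [175, 177, 178], [210, 212, 212], [214, 220, 219], [151, 154, 157]]
t 0.25 F [-0.5509  0.508 ] z 0.2416 rel -8.14 f [-0.4 -0.3 -0.1]
delta [-0.3987 -0.436   0.0011] yaw -8.14
```

Request:
{"op": "arm_command", "data": {"claw": [1,1,1,1,1], "delta_pos": [[-0.399,-0.436,0],[-0.399,-0.436,0],[-0.399,-0.436,0],[-0.399,-0.436,0],[-0.399,-0.436,0]], "yaw": [-8.1,-8.1,-8.1,-8.1,-8.1]}}

```text
time_s: 0.88
position: [0.3289, 0.3644, 0.2423]
eef_rot: [0.073, 0.997, -0.0, 0.0]
contact_force: [0.7, -0.3, 0.2]
grip_width: 1.0
```

```bash
python3 -c "
from h import *
go(-.218,.02,.241,0)"
```

```text
t 0.875 F [-0.374   0.2485] z 0.2423 rel -0.0 f [ 0.7 -0.3  0.2]
delta [-0.156  -0.2285  0.0015] yaw -0.0
```

Request:
{"op": "arm_command", "data": {"claw": [1,1,1,1,1], "delta_pos": [[-0.156,-0.229,0],[-0.156,-0.229,0],[-0.156,-0.229,0],[-0.156,-0.229,0],[-0.156,-0.229,0]], "yaw": [0,0,0,0,0]}}

```text
time_s: 1.5
position: [0.4508, 0.1124, 0.2427]
eef_rot: [0.074, 0.997, -0.001, 0.001]
contact_force: [0.4, 1.0, 0.2]
grip_width: 1.0
```

Request:
{"op": "arm_command", "data": {"claw": [1,1,1,1,1], "delta_pos": [[0,0,0.06],[0,0,0.12],[0,0,0.16],[0,0,0.19],[0,0,0.2]], "yaw": [0,0,0,0,0]}}

```text
time_s: 2.12
position: [0.4492, 0.1118, 0.0407]
eef_rot: [0.074, 0.997, -0.001, -0.001]
contact_force: [0.5, -0.7, 0.2]
grip_width: 1.003
```

```bash
python3 -c "
from h import *
go(-.218,.02,.018,0); cam('side','s1')"
```

```text
t 2.125 F [-0.2182  0.0159] z 0.0407 rel -0.19 f [ 0.5 -0.7  0.2]
delta [-0.0003  0.0041  0.0227] yaw -0.19
```

View pics/s1.png

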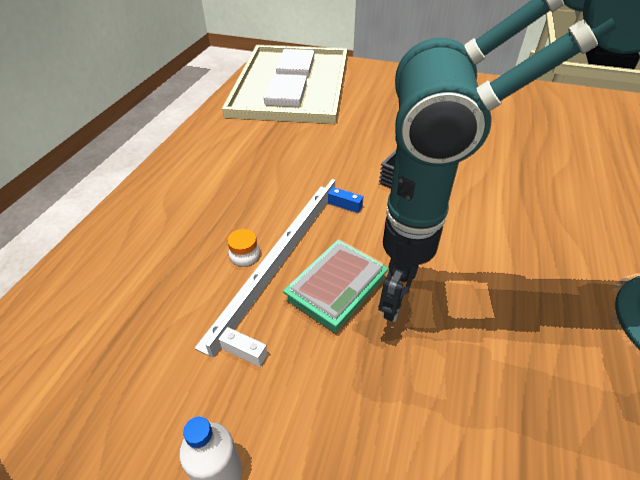

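The open fingers are on the near side of the pack, with the tip at about (390,322) close above the bench. I'm lowering the last stretch while watching the force.

Request:
{"op": "arm_command", "data": {"claw": [1,1,1], "delta_pos": [[0,0.004,0.01],[0,0.004,0.02],[0,0.004,0.02]], "yaw": [0,0,0]}}

```text
time_s: 2.55
position: [0.4497, 0.1158, 0.0204]
eef_rot: [0.074, 0.997, -0.001, -0.001]
contact_force: [0.5, 0.5, 0.1]
grip_width: 0.997
```

```bash
python3 -c "
from h import *
go(-.15,.02,.018,0)
S=cam('side'); 
for z in (0,.01,.02): print(z,proj(S,np.r_[O-.218*n+.07*u,z]).round(1))
cv2.imwrite('pics/s2.png',cv2.resize(S['img'][220:350,300:460],None,fx=4,fy=4)[:,:,::-1])"
```

```text
t 2.55 F [-0.2183  0.02  ] z 0.0204 rel -0.17 f [0.5 0.5 0.1]
delta [-0.0683  0.0002  0.0022] yaw -0.17
0 [[383.7 336.7]]
0.01 [[384.4 333.2]]
0.02 [[385.  329.6]]
```

View pics/s2.png

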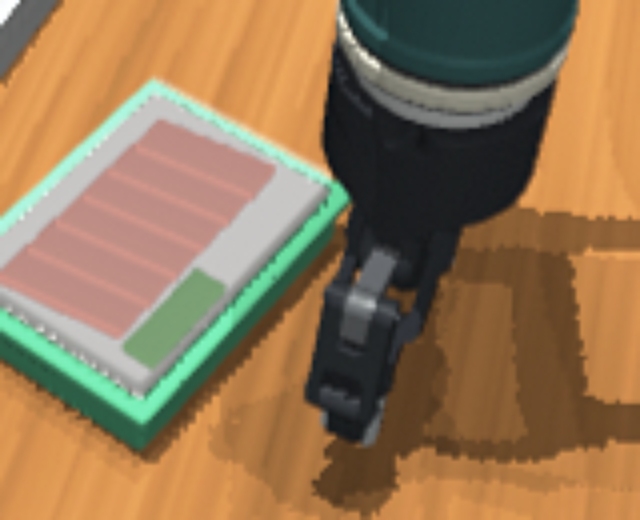

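The finger tip shows at crop (360,440), about 15-20 mm above the bench. I'll go 8 mm lower and then push slowly towards the fence.

Request:
{"op": "arm_command", "data": {"claw": [1,1,1,1,1], "delta_pos": [[0,0,0.008],[-0.01,0,0.008],[-0.02,0,0.008],[-0.028,0,0.008],[-0.036,0,0.008]], "yaw": [0,0,0,0,0]}}

```text
time_s: 3.22
position: [0.4852, 0.1101, 0.0125]
eef_rot: [0.075, 0.997, -0.001, -0.002]
contact_force: [-3.4, -1.2, 2.7]
grip_width: 0.997
```

Request:
{"op": "arm_command", "data": {"claw": [1,1,1,1,1], "delta_pos": [[-0.009,0,0],[-0.018,0,0],[-0.027,0,0],[-0.036,0,0],[-0.042,0,0]], "yaw": [0,0,0,0,0]}}

```text
time_s: 3.85
position: [0.5274, 0.1039, 0.0123]
eef_rot: [0.075, 0.997, -0.001, -0.002]
contact_force: [-3.4, 0.8, 2.0]
grip_width: 1.004
```

```bash
python3 -c "
from h import *
go(-.136,.02,.012,0);pack('t2')"
```

```text
t 3.85 F [-0.1397  0.0195] z 0.0123 rel -0.2 f [-3.4  0.8  2. ]
delta [-0.0037  0.0005  0.0002] yaw -0.2
pack F [-0.1454  0.0517] [ 98.8 105.4] rel 16.64
```

View pics/t2.png

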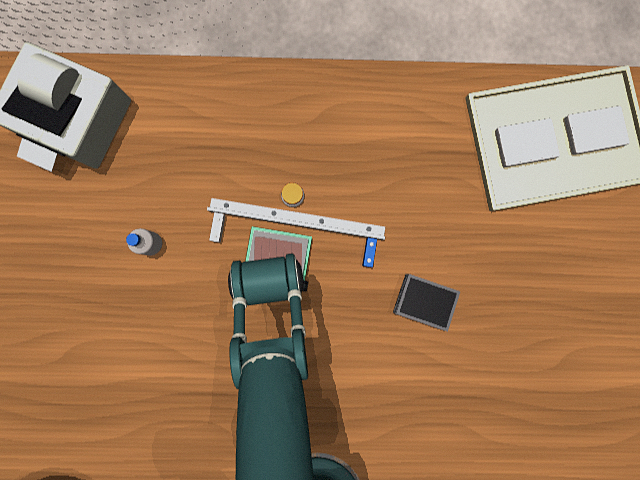

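The pack is now parallel to the fence, with its far corners at (251,227) and (312,237). Next I back off, rise and look again before pushing on the end.

Request:
{"op": "arm_command", "data": {"claw": [1,1,1,1,1], "delta_pos": [[0.01,0,0],[0.03,0,0],[0.03,0,-0.05],[0.03,0,-0.1],[0.03,0,-0.13]], "yaw": [0,0,0,0,0]}}

```text
time_s: 4.53
position: [0.5001, 0.1091, 0.1458]
eef_rot: [0.074, 0.997, -0.001, 0.001]
contact_force: [0.5, -0.1, -0.2]
grip_width: 1.0
```

```bash
python3 -c "
from h import *
T=pack(); m=blob(T,'green',(200,200,400,330)); y,x=np.where(m); f=F(ray(T,np.c_[x,y],.03)); print('extent',f.min(0),f.max(0))
S=cam('side'); m=blob(S,'green',(200,180,420,360)); r=rect(S,m,.024); print('side',F(r[0]),r[1],r[2]-81.65)
print(get_obs()['qpos']); go(-.075,.14,.14,-90)"
```

```text
pack F [-0.1936  0.0704] [114.  124.3] rel 17.39
extent [-0.26287824 -0.00120219] [-0.12268117  0.14026955]
side [[-0.07372821  0.03213018]] [161.80943298 113.35353851] -0.123794556
[ 1.67040458e-01  3.66967480e-02  2.04742545e+00 -1.73553009e-03
  1.05154206e+00 -1.25394771e+00]
t 4.625 F [-0.1655  0.0213] z 0.1475 rel -0.18 f [ 0.3  0.9 -0.4]
delta [-0.0901  0.119   0.0081] yaw 89.82
```

Request:
{"op": "arm_command", "data": {"claw": [0.65,0.65,0.65,0.65,0.65], "delta_pos": [[-0.02,0.03,0],[-0.045,0.06,0],[-0.07,0.09,0],[-0.09,0.117,0],[-0.091,0.117,0]], "yaw": [10,20,30,40,50]}}

```text
time_s: 5.25
position: [0.6102, 0.2133, 0.1467]
eef_rot: [0.491, 0.871, 0.001, 0.003]
contact_force: [-0.5, 0.2, -0.4]
grip_width: 0.65
```

Request:
{"op": "arm_command", "data": {"claw": [0.65,0.65,0.65,0.65,0.65], "delta_pos": [[0,0,0],[0,0,0],[0,0,0],[0,0,0],[0,0,0]], "yaw": [10,20,30,40,40]}}

```text
time_s: 5.88
position: [0.6092, 0.2132, 0.1454]
eef_rot: [0.758, 0.652, 0.001, 0.002]
contact_force: [-0.9, 0.5, 0.2]
grip_width: 0.651
```

```bash
python3 -c "
from h import *
go(-.074,.139,.02,-90); print(get_obs()['grip_width'],get_obs()['qpos'])"
```

```text
t 5.875 F [-0.0747  0.1395] z 0.1454 rel -90.3 f [-0.9  0.5  0.2]
delta [-5.000e-04  1.000e-04  1.254e-01] yaw -0.3
0.6507968912856417 [ 0.2990919   0.28003338  1.76888408 -0.00227212  1.08853269  0.45118469]
```

Request:
{"op": "arm_command", "data": {"claw": [0.65,0.65,0.65,0.65,0.65], "delta_pos": [[0,0,0.05],[0,0,0.09],[0,0,0.115],[0,0,0.125],[0,0,0.127]], "yaw": [0,0,0,0,0]}}

```text
time_s: 6.5
position: [0.6094, 0.2131, 0.0178]
eef_rot: [0.758, 0.652, 0.001, 0.002]
contact_force: [0.1, 0.5, 0.6]
grip_width: 0.649
```

```bash
python3 -c "
from h import *
go(-.074,-.015,.018,-90); S=cam('side')
cv2.imwrite('pics/s3.png',cv2.resize(S['img'][170:370,180:430],None,fx=3,fy=3)[:,:,::-1])"
```

```text
t 6.5 F [-0.0744  0.1394] z 0.0178 rel -90.22 f [0.1 0.5 0.6]
delta [-1.544e-01  1.000e-03 -1.000e-04] yaw -0.22
```

View pics/s3.png

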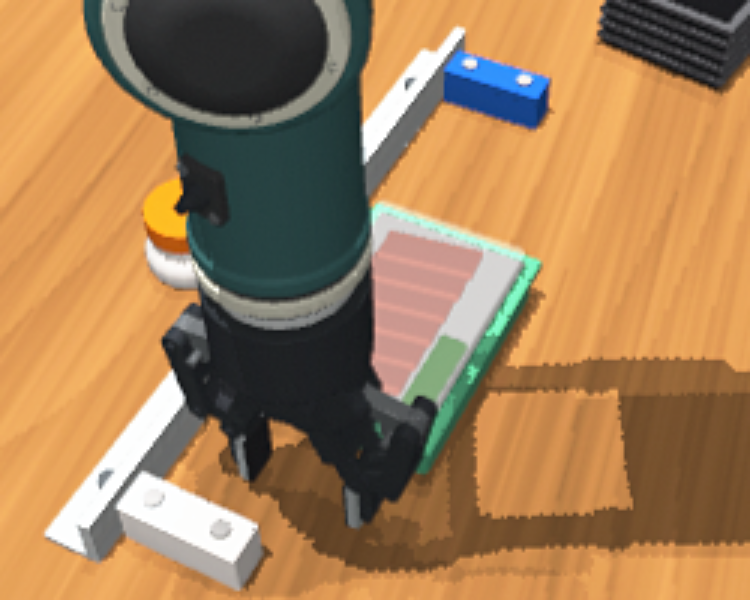

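Both fingers are behind the +y end of the pack, at crop (250,470) and (355,515), clear of the white stop and the fence. I'm pushing it along the fence.

Request:
{"op": "arm_command", "data": {"claw": [0.65,0.65,0.65,0.65,0.65], "delta_pos": [[-0.01,0,0],[-0.022,0,0],[-0.034,0,0],[-0.046,0,0],[-0.058,0,0]], "yaw": [0,0,0,0,0]}}

```text
time_s: 7.18
position: [0.6025, 0.1558, 0.0198]
eef_rot: [0.758, 0.652, 0.003, 0.002]
contact_force: [1.4, 6.0, 4.6]
grip_width: 0.652
```

Request:
{"op": "arm_command", "data": {"claw": [0.65,0.65,0.65,0.65,0.65], "delta_pos": [[-0.012,0,0],[-0.024,0,0],[-0.036,0,0],[-0.048,0,0],[-0.06,0,0]], "yaw": [0,0,0,0,0]}}

```text
time_s: 7.8
position: [0.5935, 0.0958, 0.0198]
eef_rot: [0.758, 0.652, 0.003, 0.002]
contact_force: [0.5, 3.4, 3.9]
grip_width: 0.644
```

```bash
python3 -c "
from h import *
go(-.074,-.017,.018,-90); S=cam('side'); m=blob(S,'green',(200,180,420,360)); r=rect(S,m,.024); print('side',F(r[0]),r[1],r[2]-81.65)"
```

```text
t 7.8 F [-0.0731  0.0211] z 0.0198 rel -90.27 f [0.5 3.4 3.9]
delta [-0.0381 -0.0007  0.0017] yaw -0.27
side [[ 0.02534666 -0.17360411]] [109.15536499  84.06748199] -64.03772
```

```bash
python3 -c "
from h import *
S=cam('side')
cv2.imwrite('pics/s4.png',cv2.resize(S['img'][170:340,220:420],None,fx=3.5,fy=3.5)[:,:,::-1])"
```

```text
(no output)
```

View pics/s4.png

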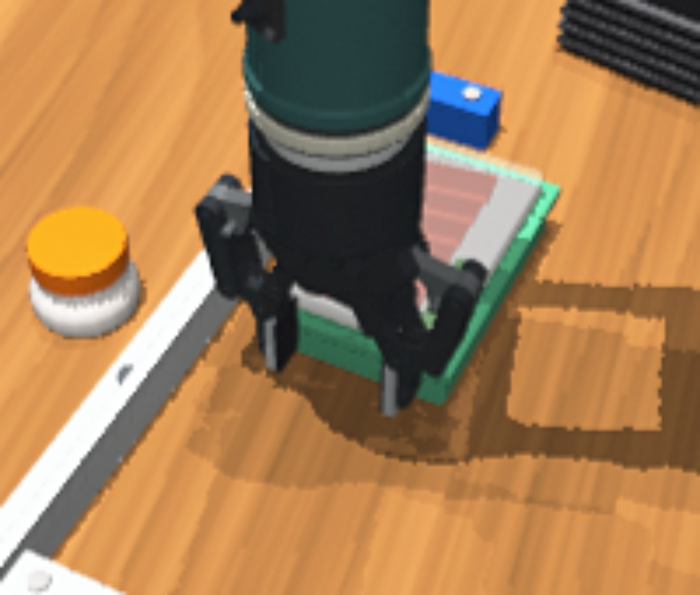

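The pack is flat and square to the fingers, with its near bottom corner at crop (440,402). The gap to the blue stop is about 38 mm of travel by calculation, so I'm slowing down.

Request:
{"op": "arm_command", "data": {"claw": [0.65,0.65,0.65,0.65,0.65], "delta_pos": [[-0.01,0,0],[-0.02,0,0],[-0.026,0,0],[-0.03,0,0],[-0.033,0,0]], "yaw": [0,0,0,0,0]}}

```text
time_s: 8.52
position: [0.5876, 0.0617, 0.0191]
eef_rot: [0.758, 0.652, 0.002, 0.002]
contact_force: [-0.2, 3.2, 2.4]
grip_width: 0.65
```

Request:
{"op": "arm_command", "data": {"claw": [0.65,0.65], "delta_pos": [[-0.002,0,0],[-0.003,0,0]], "yaw": [0,0]}}

```text
time_s: 8.78
position: [0.5871, 0.0588, 0.0191]
eef_rot: [0.758, 0.652, 0.002, 0.002]
contact_force: [0.8, 3.5, 1.0]
grip_width: 0.646
```

```bash
python3 -c "
from h import *
go(-.074,-.017,.018,-90)"
```

```text
t 8.775 F [-0.0741 -0.0164] z 0.0191 rel -90.3 f [0.8 3.5 1. ]
delta [-0.0006  0.0001  0.0011] yaw -0.3
```

Request:
{"op": "arm_command", "data": {"claw": [0.65,0.65], "delta_pos": [[-0.0015,0,0],[-0.0015,0,0]], "yaw": [0,0]}}

```text
time_s: 9.02
position: [0.5869, 0.0572, 0.0191]
eef_rot: [0.758, 0.652, 0.002, 0.002]
contact_force: [1.3, 2.8, 1.7]
grip_width: 0.653
```

Request:
{"op": "arm_command", "data": {"claw": [0.65,0.65], "delta_pos": [[-0.0015,0,0],[-0.0015,0,0]], "yaw": [0,0]}}

```text
time_s: 9.28
position: [0.5867, 0.0567, 0.0191]
eef_rot: [0.758, 0.652, 0.003, 0.002]
contact_force: [0.5, 7.1, 1.5]
grip_width: 0.649
```

The force has jumped to 7 N and progress has stalled, so the end is on the stop. Next I back off, rise, and return to the long side.

Request:
{"op": "arm_command", "data": {"claw": [0.65,0.65,0.65,0.65,0.65], "delta_pos": [[0.01,0,0],[0.02,0,0],[0.02,0,-0.05],[0.02,0,-0.1],[0.02,0,-0.12]], "yaw": [0,0,0,0,0]}}

```text
time_s: 9.9
position: [0.591, 0.0768, 0.1427]
eef_rot: [0.758, 0.652, 0.005, 0.003]
contact_force: [0.7, 0.9, 0.3]
grip_width: 0.649
```

```bash
python3 -c "
from h import *
go(-.18,-.103,.14,0)"
```

```text
t 9.9 F [-0.0728  0.0019] z 0.1427 rel -90.28 f [0.7 0.9 0.3]
delta [-0.1054 -0.1067  0.0012] yaw 89.72
```

Request:
{"op": "arm_command", "data": {"claw": [1,1,1,1,1], "delta_pos": [[-0.02,-0.03,0],[-0.045,-0.06,0],[-0.07,-0.09,0],[-0.095,-0.107,0],[-0.105,-0.107,0]], "yaw": [-10,-20,-30,-40,-50]}}

```text
time_s: 10.52
position: [0.4667, -0.0117, 0.1397]
eef_rot: [0.409, 0.912, 0.002, 0.004]
contact_force: [0.2, 0.4, 0.9]
grip_width: 0.998
```

Request:
{"op": "arm_command", "data": {"claw": [1,1,1,1,1], "delta_pos": [[0,0,0],[0,0,0],[0,0,0],[0,0,0],[0,0,0]], "yaw": [-10,-20,-30,-40,-40]}}

```text
time_s: 11.15
position: [0.4659, -0.0116, 0.1387]
eef_rot: [0.074, 0.997, 0.0, 0.003]
contact_force: [-0.8, -0.3, 0.2]
grip_width: 0.997
```

```bash
python3 -c "
from h import *
go(-.18,-.103,.014,0); S=cam('side'); m=blob(S,'green',(270,170,400,300)); r=rect(S,m,.024); print('side',F(r[0]),r[1],r[2]-81.65)"
```

```text
t 11.15 F [-0.1838 -0.1037] z 0.1387 rel -0.09 f [-0.8 -0.3  0.2]
delta [-0.003   0.0006  0.1247] yaw -0.09
side [[-0.0737066  -0.10013434]] [168.88156128 113.93154907] -0.041145325
```

Request:
{"op": "arm_command", "data": {"claw": [1,1,1,1,1], "delta_pos": [[0,0,0.05],[0,0,0.09],[0,0,0.115],[0,0,0.124],[0,0,0.124]], "yaw": [0,0,0,0,0]}}

```text
time_s: 11.82
position: [0.4665, -0.0116, 0.0146]
eef_rot: [0.075, 0.997, 0.0, 0.003]
contact_force: [-0.4, -0.8, -0.1]
grip_width: 0.998
```

Request:
{"op": "arm_command", "data": {"claw": [1,1,1,1,1], "delta_pos": [[-0.015,0,0],[-0.03,0,0],[-0.04,0,0],[-0.05,0,0],[-0.056,0,0]], "yaw": [0,0,0,0,0]}}

```text
time_s: 12.45
position: [0.5212, -0.0198, 0.0145]
eef_rot: [0.075, 0.997, 0.0, 0.001]
contact_force: [-4.9, 1.6, 4.4]
grip_width: 0.998
```

Request:
{"op": "arm_command", "data": {"claw": [1,1], "delta_pos": [[-0.003,0,0],[-0.004,0,0]], "yaw": [0,0]}}

```text
time_s: 12.7
position: [0.5244, -0.0203, 0.0142]
eef_rot: [0.075, 0.997, 0.0, 0.0]
contact_force: [-5.3, 1.0, 3.2]
grip_width: 1.0
```

```bash
python3 -c "
from h import *
go(-.121,-.103,.014,0)"
```

```text
t 12.7 F [-0.1246 -0.1038] z 0.0142 rel -0.24 f [-5.3  1.   3.2]
delta [-0.0036  0.0008  0.0002] yaw -0.24
```

Request:
{"op": "arm_command", "data": {"claw": [1,1], "delta_pos": [[-0.0025,0,0],[-0.0025,0,0]], "yaw": [-0.2,-0.2]}}

```text
time_s: 12.95
position: [0.527, -0.0208, 0.014]
eef_rot: [0.073, 0.997, 0.0, 0.001]
contact_force: [-2.2, 1.1, 0.4]
grip_width: 0.997
```

Request:
{"op": "arm_command", "data": {"claw": [1,1], "delta_pos": [[-0.002,0,0],[-0.002,0,0]], "yaw": [0,0]}}

```text
time_s: 13.2
position: [0.5294, -0.0211, 0.0139]
eef_rot: [0.073, 0.997, 0.0, 0.001]
contact_force: [-1.8, 0.3, 0.4]
grip_width: 0.999
```

Request:
{"op": "arm_command", "data": {"claw": [1,1], "delta_pos": [[-0.002,0,0],[-0.002,0,0]], "yaw": [0,0]}}

```text
time_s: 13.45
position: [0.5309, -0.0214, 0.0139]
eef_rot: [0.073, 0.997, 0.0, 0.0]
contact_force: [-4.6, 0.7, 3.9]
grip_width: 1.0
```

Request:
{"op": "arm_command", "data": {"claw": [1,1], "delta_pos": [[-0.002,0,0],[-0.002,0,0]], "yaw": [0,0]}}

```text
time_s: 13.7
position: [0.5309, -0.0214, 0.0136]
eef_rot: [0.073, 0.997, 0.001, -0.002]
contact_force: [-9.3, 1.1, 7.0]
grip_width: 1.0
```

Request:
{"op": "arm_command", "data": {"claw": [1,1], "delta_pos": [[-0.002,0,0],[-0.002,0,0]], "yaw": [0,0]}}

```text
time_s: 13.95
position: [0.5308, -0.0214, 0.0133]
eef_rot: [0.073, 0.997, 0.001, -0.004]
contact_force: [-9.4, 1.0, 7.5]
grip_width: 1.004
```

```bash
python3 -c "
from h import *
go(-.121,-.103,.014,0);S=cam('side'); m=blob(S,'green',(270,160,400,300)); r=rect(S,m,.024); print('side',F(r[0]),r[1],r[2]-81.65)"
```

```text
t 13.95 F [-0.1181 -0.1039] z 0.0133 rel -0.03 f [-9.4  1.   7.5]
delta [ 0.0029  0.0009 -0.0007] yaw -0.03
side [[-0.05251534 -0.0999562 ]] [168.63340759 115.42980194] -0.059829712
```

The fence contact is firm: 9 N with no further advance. I'm backing off and checking from above.

Request:
{"op": "arm_command", "data": {"claw": [1,1,1,1,1], "delta_pos": [[0.01,0,0],[0.03,0,0],[0.03,0,-0.05],[0.03,0,-0.1],[0.03,0,-0.13]], "yaw": [0,0,0,0,0]}}

```text
time_s: 14.62
position: [0.5045, -0.0175, 0.147]
eef_rot: [0.073, 0.997, 0.001, -0.001]
contact_force: [0.3, -0.4, 0.5]
grip_width: 1.003
```

Request:
{"op": "arm_command", "data": {"claw": [1,1,1,1,1], "delta_pos": [[0,0.06,-0.02],[0.02,0.12,-0.05],[0.02,0.18,-0.05],[0.02,0.24,-0.05],[0.02,0.28,-0.05]], "yaw": [0,0,0,0,0]}}

```text
time_s: 15.25
position: [0.5265, 0.2655, 0.1982]
eef_rot: [0.072, 0.997, 0.002, 0.001]
contact_force: [0.6, -0.6, 0.1]
grip_width: 1.002
```

```bash
python3 -c "
from h import *
go(-.1,.1,.16,0)
T=cam('top');S=cam('side')
for c,ro,rb in((T,(280,215,385,290),(345,225,390,280)),(S,(270,160,400,300),(320,180,370,215))):
  r=rect(c,blob(c,'green',ro),.03); b=rect(c,blob(c,'blue',rb),.03); print(F(r[0]),r[1],r[2]-81.65,'blue',F(b[0]),b[1])
a=cv2.resize(T['img'][195:295,230:400],None,fx=3.5,fy=3.5); b=cv2.resize(S['img'][160:300,250:420],None,fx=3.5,fy=3.5)[:,:595]
v=np.vstack([a[:300],b[-490:][60:360]]); cv2.imwrite('pics/f1.png',v[:600,:,::-1])"
```

```text
t 15.25 F [-0.1641  0.1793] z 0.1982 rel 0.06 f [ 0.6 -0.6  0.1]
delta [-0.0639 -0.0795  0.038 ] yaw 0.06
[[-0.0533821  -0.10342935]] [148.88314819 109.30891418] -0.044487 blue [[-0.03497996 -0.1901899 ]] [23.35468674 70.25769043]Traceback (most recent call last):
  File "<string>", line 6, in <module>
    r=rect(c,blob(c,'green',ro),.03); b=rect(c,blob(c,'blue',rb),.03); print(F(r[0]),r[1],r[2]-81.65,'blue',F(b[0]),b[1])
                                               ~~~~^^^^^^^^^^^^^
  File "h.py", line 16, in blob
    n,l,s,_=cv2.connectedComponentsWithStats(z); k=1+np.argmax(s[1:,4]); return (l==k).astype(np.uint8)
                                                     ~~~~~~~~~^^^^^^^^^
    return _wrapfunc(a, 'argmax', axis=axis, out=out, **kwds)
    return bound(*args, **kwds)
ValueError: attempt to get argmax of an empty sequence
```

```bash
python3 -c "
from h import *
T=cam('top')
r=rect(T,blob(T,'black',(390,265,470,340)),.055); print('trays F',F(r[0]),'start',F([.4819,-.2555]))
v=T['img'][180:345,110:480]; cv2.imwrite('pics/f1.png',cv2.resize(v,None,fx=2.1,fy=2.1,interpolation=cv2.INTER_CUBIC)[:,:,::-1])"
```

```text
trays F [[-0.13271226 -0.34256932]] start [[-0.13254111 -0.34268018]]
```

View pics/f1.png

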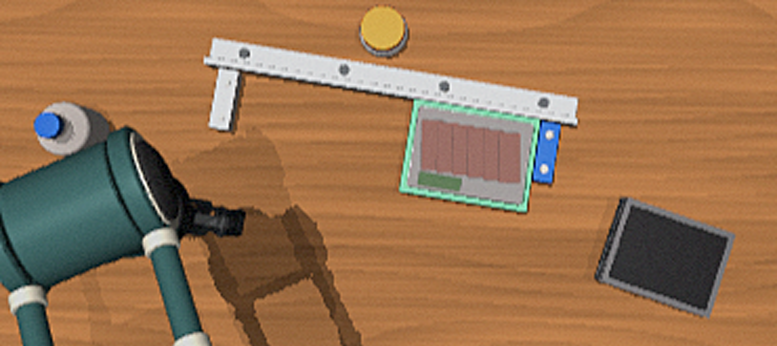

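The pack lies flush along the fence and against the blue stop at crop (537,150). The trays, pot and bottle are in place and the hand is clear at z ≈ 0.2 m. I'm handing the job in.

```bash
python3 -c "
from h import *
print(get_obs()['contact_force'].round(1)); print(close_job())"
```

```text
[ 0.4  0.1 -0.7]
the job is handed in; nothing more can be done
None
```

I squared the pack up against the fence and the blue stop using finger pushes only, and handed it in at about 15 s of the 64 s allowed. I pushed the near long side until the pack was parallel to the fence. I then pushed the end along to the blue stop (7 N, stalled) and the long side home against the fence (9 N, no more advance).

**Pack position:** the last top view put the pack centre at x = -0.053 m in my fence frame. That frame could be about 2 mm off, because my two estimates of the fence face differ by that much. The pack was 86.8 mm from the blue stop's centre, where 87 mm means touching. It was within about 0.1° of parallel to the fence.

**Other objects:** the trays moved less than 1 mm by measurement. The bottle and pot looked unmoved in the picture, but I did not measure them.

**Hand:** it finished clear at about 0.2 m height, with the force reading near zero.

**Checks that failed or disagreed:**
- **Side view:** the final side-view check failed because no green was found, most likely because the arm hid the pack. The final placing was therefore measured from the top view only, plus the push forces. An earlier side view, taken while pressing against the fence, also gave x ≈ -0.053 m.
- **Upward force:** the fingers felt 2 to 7 N upwards while pushing. I did not find out why, but I saw no sign of the pack lifting or tipping.

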